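Restart a practice board: hold reset, then press start

ROBOT

A 7-joint arm with a two-finger parallel gripper is mounted at the origin on the work surface. World frame = base frame: x ahead of the robot, y to its left, z up, the work surface at z = 0. Lengths are in m, angles in rad, forces in N, time in s.
With the tool pointing down it reaches from about 0.425 to 0.875 m from the base axis. Payload 9.9 kg.
Tool frame: the origin (TCP) lies midway between the tips of the shut fingers; the grasp point (between the pads) lies bot.grip_depth behind it (bot.grip_depth is the distance from the TCP to the grasp point, in m); z points along the fingers, y is the line along which they close (so a half turn about z gives the same grasp; the last joint's range is limited). The gripper opens to 85 mm and grips with 20 to 120 N. Pads are 22 mm wide; open, the fingers measure 114 mm over their backs; the gripper's body (76 mm by 85 mm) begins 54 mm behind the grasp point. The pads swing forward as they close: fully open they stand 13 mm farther back than shut.
Start: joints at [-1.32, 0.576, 0.025, 1.437, -0.015, 1.129, -0.057], TCP at [0.222, 0.638, 0.202] pointing down, gripper open.
Joint ranges: [-2.76, 2.76], [-0.34, 2.15], [-1.52, 1.57], [0.19, 2.46], [-1.09, 4.23], [0.17, 1.99], [-2.82, 2.82]. Speed limits (rad/s): [2.22, 2.22, 3.01, 3.01, 3.14, 3.14, 3.14].

INTERFACE

Orientations are given as a unit quaternion [w, x, y, z].
In Python, from station import bot gives the robot as it stands.
- The arm moves only by the shell command python3 steer.py [FORCE], which reads ROWS from standard input. ROWS is a JSON list of rows, 1 to 12 of them, each an object with the fields rotvec (a list: a rotation vector rx, ry, rz in a scale on which 1.0 is 180 degrees), d (a list: dx, dy, dz in shares of the most that a row can go, 1 being 62.5 mm), aperture (the finger opening in m); a field left out counts as zero (the opening has to be given); each row shifts and turns the commanded pose from where the row before left it, along the tool's axes as they then stand; what a row does not reach is not made up. A row lasts 1/8 s, in which the tool goes at most 0.0625 m and 0.188 rad, less where a joint would pass 70% of its speed; a pose out of reach is approached as far as the arm can. The fingers move at their own pace and stop on an object; FORCE is the grip in N (left out, the last holds). Time passes only in rows, so rows that do not move let the fingers close. It prints the time, the measured TCP pose, the force, the opening and the grip force at its end. Input that does not fit is refused with a message, and nothing moves.
- bot.observe(): the state, without advancing time (a new reading comes with each control period).
- bot.camera(name): name is "scene" or "top" or "wrist"; returns the picture (480x640x3 uint8, red, green, blue); there is no depth.
- bot.camera_params(name): a dict with "fx", "fy", "cx", "cy" (pixels), "world_from_camera" (4x4, takes a point from camera to world coordinates). Camera axes: x right, y down, z forward; pixel columns grow to the right and rows downward; lengths in m; the calibration is good to about 2 mm. A picture is of the moment at which its call begins: read the wrist's pose just before it. camera_params takes no time and is no camera call; for the wrist camera it gives the pose at the moment of the call.
- bot.hand_in(): hands the job in; it is judged then, once.
The state is a dict: "t": time; "joints": joint angles; "joint_vel": joint speeds; "tau": joint torques, N m; "tcp_pos": TCP position; "orientation": TCP orientation; "force": force on the tool from outside, world axes, zero at the start; "wrist_torque": the same for the moment, N m; "finger_gap": finger opening in m; "finger_force": force on a finger pad.
Only numpy, scipy, OpenCV 4.12 (cv2) and the standard library are available. Lean on these libraries where they do the work, as an engineer would, in place of code of your own. Each camera call takes 0.05 s, during which the arm holds its last target. There are 200 camera calls.

TASK

Restart the circuit board with the fingertips: press the square button down and hold it down for about a second, let it up, then press the large round button down and let it up too. Press gently, do not press the small round or the oblong button, and leave everything lying on the board and around it where it is: nothing is to be picked up, pushed aside or knocked over. Finish with the hand clear of everything.

Things in the scene. Friction and masses are not known exactly. Their poses are not given: they have to be found in the camera images.
- board: green circuit board 220 x 220 mm, level, fixed, top face 30 mm above the table; origin at table height under its centre, x and y along its edges. The buttons stand at x = +-48, y = +-50 mm in this frame, any button at any corner. Parts at its far edge (x above 82 mm) and the blue clamps at its y edges (|y| above 108 mm) rise at most 30 mm above its top face
- reset_unit: fixed push button: black square housing 36 x 36 x 10 mm on the circuit board (body origin: centre of the housing's underside, on the board's top face; x and y axes parallel to the board's), with a white cap: the SQUARE one, 22 x 22 mm (reset)
- reset_top (a point): square (reset) button: centre of the cap's top face, 20 mm above the board's top face (10 mm above the housing) while the button is up; it goes down with the cap
- reset (a joint): square button: travel of that button in m: 0 up, 0.006 fully down; spring-loaded, it starts to move at about 1.5 N, is fully down at 5 N, and comes up again when let go
- start_unit: fixed push button: black square housing 36 x 36 x 10 mm on the circuit board (body origin: centre of the housing's underside, on the board's top face; x and y axes parallel to the board's), with a white cap: the LARGE ROUND one, 30 mm across (start)
- start_top (a point): large round (start) button: centre of the cap's top face, 20 mm above the board's top face (10 mm above the housing) while the button is up; it goes down with the cap
- start (a joint): large round button: travel of that button in m: 0 up, 0.006 fully down; spring-loaded, it starts to move at about 1.5 N, is fully down at 5 N, and comes up again when let go
- step_unit: fixed push button: black square housing 36 x 36 x 10 mm on the circuit board (body origin: centre of the housing's underside, on the board's top face; x and y axes parallel to the board's), with a white cap: the SMALL ROUND one, 15 mm across, not to be pressed
- step (a joint): small round button: travel of that button in m: 0 up, 0.006 fully down; spring-loaded, it starts to move at about 1.5 N, is fully down at 5 N, and comes up again when let go
- bar_unit: fixed push button: black square housing 36 x 36 x 10 mm on the circuit board (body origin: centre of the housing's underside, on the board's top face; x and y axes parallel to the board's), with a white cap: the narrow OBLONG one, 32 x 10 mm, not to be pressed
- bar (a joint): oblong button: travel of that button in m: 0 up, 0.006 fully down; spring-loaded, it starts to move at about 1.5 N, is fully down at 5 N, and comes up again when let go
- cap_a: loose black capacitor, an upright cylinder 16 mm across, 24 mm high, standing on the board between the buttons; origin at the centre of its underside
- cap_b: a second loose capacitor like cap_a, also standing on the board between the buttons
- relay: loose blue relay, a block 16 x 28 x 16 mm, on the middle of the board; origin at the centre of its underside
- pliers: loose blue-handled pliers 140 mm long, 12 mm high, lying on the table on the board's -y side; origin under the pivot
- screwdriver: loose screwdriver 160 mm long lying on the table on the board's +y side, along its own x
- spool: loose solder spool 54 mm across, 40 mm high, standing on the table; origin at the centre of its underside
- phone: loose black phone 72 x 150 x 9 mm, lying on the table beyond the board; origin at the centre of its underside
- cup: loose grey plastic cup 60 mm across, 50 mm high, standing on the table; origin at the centre of its underside

How it is judged:
On the way, in this order (a step that is already met when the one before it is completed fails the run):
1. the square button is held at least 3 mm down for 0.7 s, the large round one being up (value of joint reset above 0.003 m and value of joint start below 0.0015 m), for 0.7 s.
2. the large round button is pressed at least 3 mm down, the square one being up again (value of joint start above 0.003 m and value of joint reset below 0.0015 m), for 0.05 s.
At the end, for the whole second after the job is handed in: all four buttons are up again (within 1 mm), every loose thing is at rest within 12 mm of where it was, and the capacitors, relay, spool and cup stand upright (within 0.2 rad) (value of joint each of reset, start, step, bar below 0.001 m and distance of each of cap_a, cap_b, relay, pliers, screwdriver, spool, phone, cup from where it was at the start of the episode below 0.012 m and angle between each of cap_a, cap_b, relay, spool, cup's own z axis and vertical below 0.2 rad and linear speed of each of cap_a, cap_b, relay, pliers, screwdriver, spool, phone, cup below 0.02 m/s); the robot touches nothing.
It fails at once if the small round or the oblong button goes down more than 2 mm (value of joint any of step, bar above 0.002 m).
It fails at once if a loose thing is lifted, carried or pushed more than 12 mm (distance of any of cap_a, cap_b, relay, pliers, screwdriver, spool, phone, cup from where it was at the start of the episode above 0.012 m).
It fails at once if a capacitor, the relay, the spool or the cup is tipped more than 0.4 rad (angle between any of cap_a, cap_b, relay, spool, cup's own z axis and vertical above 0.4 rad).
It fails at once if a button or the board is pressed with more than 20 N (contact force between any of the fingers, the arm and reset_unit above 20 N or contact force between any of the fingers, the arm and start_unit above 20 N or contact force between any of the fingers, the arm and step_unit above 20 N or contact force between any of the fingers, the arm and bar_unit above 20 N or contact force between any of the fingers, the arm and board above 20 N).
It also fails if it takes over 38 s, if anything falls off the work surface, if the arm or the gripper's body presses on something with over 40 N, if the wrist force passes 120 N, or if a joint passes its speed limit or range.

## Working session

There is one attempt and no reset: what is moved stays moved. The work goes in short steps, Python scripts to look and compute and a shell command to move; the robot and the scene stay as the last step left them, time stands still between calls to the robot, and variables do not carry over. Pictures are saved under pics/ and viewed, at most 13 in all, crops included, and the job is handed in when it is done.

```bash
ls; mkdir -p pics; python3 - <<'E'
from station import bot
import cv2
o=bot.observe();print(o['t'],o['tcp_pos'],o['orientation'],o['finger_gap'],bot.grip_depth)
for n in ("top","scene"):
    im=bot.camera(n);cv2.imwrite(f"pics/{n}.png",im[:,:,::-1]);p=bot.camera_params(n);print(p)
E
```

```text
pics
station.py
steer.py
0.0 [0.22164382 0.63704971 0.20134781] [-9.12473252e-05  1.66608372e-01  9.86022812e-01 -8.09643151e-04] 0.08503748335129689 0.0187
{'fx': 489.7111138151784, 'fy': 489.7111138151784, 'cx': 318.4549975441562, 'cy': 239.58136856169378, 'world_from_camera': array([[ 0.02048514, -0.99254751,  0.12012407,  0.50544223],
       [-0.99978772, -0.02007141,  0.00465322,  0.04522618],
       [-0.00220748, -0.12019389, -0.99274798,  1.01437975],
       [ 0.        ,  0.        ,  0.        ,  1.        ]])}
{'fx': 479.2765785199096, 'fy': 479.2765785199096, 'cx': 320.63513893093653, 'cy': 240.03277087841522, 'world_from_camera': array([[ 0.44657114,  0.68398845, -0.57683101,  1.12098551],
       [ 0.89474421, -0.33947116,  0.2901588 , -0.19053187],
       [ 0.00264777, -0.64569275, -0.76359273,  0.72535537],
       [ 0.        ,  0.        ,  0.        ,  1.        ]])}
```

View pics/top.png

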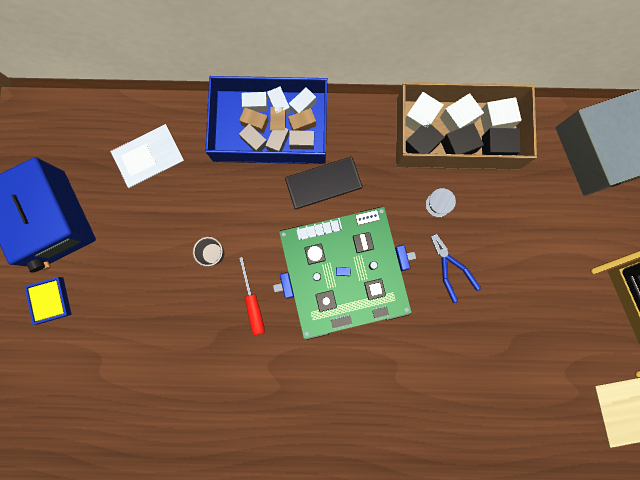

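View pics/scene.png

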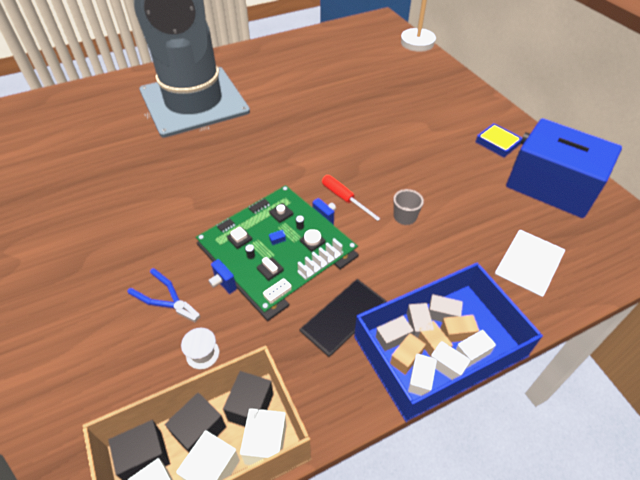

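Top view: the large round button is near (315,254), the oblong at (363,242), the small round at (326,301) and the square at (375,289). The capacitors are at (317,277) and (374,266), and the relay is at (343,272). Next I measure these.

```bash
cat > m.py <<'E'
import cv2,numpy as np
from station import bot
def ray(p,u,v,z):
    T=p["world_from_camera"];d=T[:3,:3]@[(u-p["cx"])/p["fx"],(v-p["cy"])/p["fy"],1];o=T[:3,3]
    return o+d*(z-o[2])/d[2]
def blobs(im,p,roi,z,thr=190,amin=8):
    x0,y0,x1,y1=roi
    m=((im[y0:y1,x0:x1].min(2)>thr)*255).astype(np.uint8)
    n,l,s,c=cv2.connectedComponentsWithStats(m)
    for i in range(1,n):
        if s[i,4]>=amin:print(np.round(c[i]+[x0,y0],1),s[i,2:5],np.round(ray(p,c[i][0]+x0,c[i][1]+y0,z),4))
E
python3 - <<'E'
from m import *
o=bot.observe()
from scipy.spatial.transform import Rotation as R
q=o['orientation'];print(R.from_quat(q,scalar_first=True).as_matrix().round(3))
for n,roi in (("top",(285,210,405,330)),("scene",(200,190,355,300))):
    im=cv2.imread(f"pics/{n}.png")[:,:,::-1];p=bot.camera_params(n);print(n);blobs(im,p,roi,.05)
    if n=="top":
        h=cv2.cvtColor(im.copy(),cv2.COLOR_RGB2HSV);m=cv2.inRange(h,(50,80,60),(80,255,255))[190:350,260:430]
        k=max(cv2.findContours(m,0,2)[0],key=cv2.contourArea);r=cv2.minAreaRect(k);b=cv2.boxPoints(r)+[260,190]
        B=np.array([ray(p,*c,.03) for c in b]);print(r,B.round(4),B.mean(0),np.linalg.norm(B-np.roll(B,1,0),axis=1))
        cv2.imwrite("pics/c.png",cv2.resize(im[200:345,270:420,::-1],None,fx=4,fy=4))
E
```

```text
[[-0.944  0.329 -0.   ]
 [ 0.329  0.944 -0.001]
 [-0.    -0.001 -1.   ]]
top
[367.  217.1] [ 23  15 186] [ 0.6693 -0.0461  0.05  ]
[381. 211.] [3 3 9] [ 0.6821 -0.074   0.05  ]
[339.6 223. ] [ 4 11 11] [0.6562 0.0083 0.05  ]
[317.6 229.4] [ 43  20 412] [0.6425 0.0519 0.05  ]
[363.5 241.6] [ 8 16 76] [ 0.6198 -0.0396  0.05  ]
[314.5 253. ] [ 14  15 171] [0.5952 0.0571 0.05  ]
[373.5 264.6] [ 6  7 33] [ 0.5747 -0.0598  0.05  ]
[316.3 276.1] [ 7  7 37] [0.5497 0.0525 0.05  ]
[375.4 288.8] [ 13  13 121] [ 0.5273 -0.0638  0.05  ]
[325.9 300.6] [ 7  8 46] [0.5023 0.0328 0.05  ]
[339.  307.2] [6 5 9] [0.4901 0.007  0.05  ]
[347.9 309.2] [6 4 8] [ 0.4865 -0.0104  0.05  ]
((84.55579376220703, 82.03433990478516), (109.55651092529297, 110.20504760742188), 76.60750579833984) [[ 0.6394  0.1317  0.03  ]
 [ 0.6964 -0.0855  0.03  ]
 [ 0.4821 -0.1368  0.03  ]
 [ 0.4279  0.0751  0.03  ]] [ 0.56144856 -0.00387229  0.03      ] [0.21899006 0.2245764  0.22029068 0.21875066]
scene
[352.6 199.7] [ 4  5 13] [0.5451 0.1699 0.05  ]
[331.5 205.4] [ 6  6 27] [0.5406 0.1251 0.05  ]
[280.2 207.7] [ 9  8 54] [0.5016 0.0322 0.05  ]
[299.4 218.4] [ 8  6 34] [0.5441 0.0538 0.05  ]
[238.  233.1] [ 17  14 150] [ 0.527  -0.0645  0.05  ]
[312.  236.1] [ 17  15 199] [0.5952 0.0559 0.05  ]
[200.8 236.5] [ 3  4 10] [ 0.5043 -0.1292  0.05  ]
[337.  242.5] [ 9  8 32] [0.6296 0.0904 0.05  ]
[319.4 259.9] [ 43  34 425] [0.6513 0.0434 0.05  ]
[351.6 244.6] [ 4  4 13] [0.6459 0.112  0.05  ]
[249.3 247.4] [ 8  6 40] [ 0.5689 -0.0581  0.05  ]
[269.3 263.8] [ 16  15 120] [ 0.6197 -0.0399  0.05  ]
[301.3 273.6] [ 8  9 26] [0.6644 0.0018 0.05  ]
[214.7 279.6] [12 10 75] [ 0.6095 -0.1373  0.05  ]
[276.7 289.2] [ 28  21 314] [ 0.6754 -0.0495  0.05  ]
```

View pics/c.png

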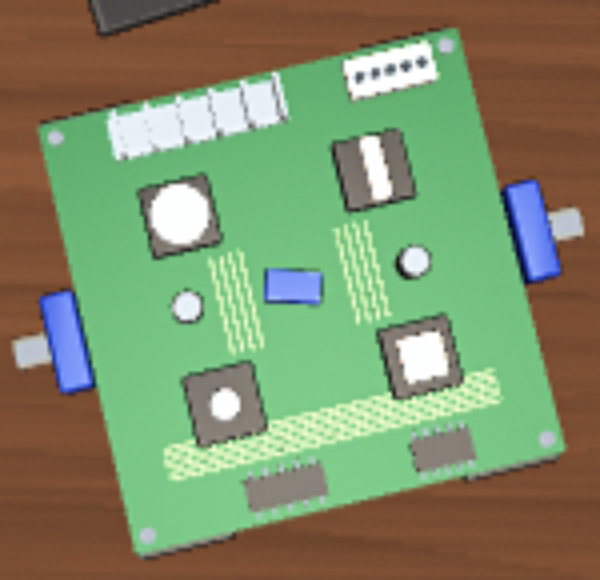

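Both views agree: square at (0.527,-0.064), large round at (0.595,0.0565). They are 138 mm apart, against the expected diagonal of 138.6 mm, and the board yaw is about 13.6°. I'll turn the closing axis to the board's y, away from the capacitors, and shut the fingers.

Careful with the scale: shifts go in shares of 62.5 mm and turns go in shares of 180 degrees. That gives: -0.143 rad / 3.1416 = -0.0455.

```bash
echo '[{"rotvec": [0, 0, -0.0455], "aperture": 0}, {"rotvec": [0, 0, -0.0455], "aperture": 0}, {"rotvec": [0, 0, -0.0455], "aperture": 0}, {"rotvec": [0, 0, -0.0455], "aperture": 0}, {"aperture": 0}, {"aperture": 0}]' | python3 steer.py
cat >> m.py <<'E'
from scipy.spatial.transform import Rotation as R
def go(t):
    o=bot.observe();M=R.from_quat(o['orientation'],scalar_first=True).as_matrix()
    print(o['t'],o['tcp_pos'].round(4),M.round(3).tolist(),o['finger_gap'],o['force'],'delta',(M.T@(np.array(t)-o['tcp_pos'])).round(4))
E
python3 -c "
from m import *
go([.5272,-.064,.2])"
```

```text
t: 0.85
tcp_pos: [0.2218, 0.6374, 0.2019]
orientation: [-0.0, -0.117, 0.993, -0.0]
force: [0.3, -0.0, 0.1]
finger_gap: 0.0
finger_force: 0.0
0.85 [0.2218 0.6374 0.2019] [[-0.973, -0.232, -0.0], [-0.232, 0.973, -0.0], [0.0, -0.0, -1.0]] 3.7461631929541544e-05 [ 0.29207186 -0.02610765  0.09520104] delta [-0.1345 -0.7531  0.0022]
```

To row units: -0.06 m is -0.96, -0.011 m is -0.176.

```bash
echo '[{"d": [-0.176, -0.96, 0], "aperture": 0}, {"d": [-0.176, -0.96, 0], "aperture": 0}, {"d": [-0.176, -0.96, 0], "aperture": 0}, {"d": [-0.176, -0.96, 0], "aperture": 0}, {"d": [-0.176, -0.96, 0], "aperture": 0}, {"d": [-0.176, -0.96, 0], "aperture": 0}, {"d": [-0.176, -0.96, 0], "aperture": 0}, {"d": [-0.176, -0.96, 0], "aperture": 0}, {"d": [-0.176, -0.96, 0], "aperture": 0}, {"d": [-0.176, -0.96, 0], "aperture": 0}, {"d": [-0.176, -0.96, 0], "aperture": 0}, {"aperture": 0}]' | python3 steer.py
python3 -c "
from m import *
go([.5272,-.064,.1])"
```

```text
t: 2.35
tcp_pos: [0.4958, 0.0193, 0.2022]
orientation: [0.0, -0.113, 0.994, -0.001]
force: [-0.3, -0.2, -0.1]
finger_gap: -0.0002
finger_force: 0.0
2.35 [0.4958 0.0193 0.2022] [[-0.974, -0.225, 0.001], [-0.225, 0.974, -0.002], [-0.0, -0.002, -1.0]] -0.0001980285284584904 [-0.31223251 -0.15211061 -0.11839595] delta [-0.0119 -0.088   0.1024]
```

To row units: 0.05 m is 0.8, -0.044 m is -0.704.

```bash
echo '[{"d": [-0.096, -0.704, 0], "aperture": 0}, {"d": [-0.096, -0.704, 0], "aperture": 0}, {"d": [0, 0, 0.8], "aperture": 0}, {"d": [0, 0, 0.8], "aperture": 0}, {"aperture": 0}, {"aperture": 0}]' | python3 steer.py
python3 - <<'E'
from m import *
go([.5272,-.064,.06])
im=bot.camera("wrist");p=bot.camera_params("wrist");cv2.imwrite("pics/w1.png",im[:,:,::-1]);np.save("w1.npy",im);blobs(im,p,(0,0,640,480),.05,190,300)
t=bot.observe()['tcp_pos'];print('cam',p["world_from_camera"][:3,3])
E
```

```text
t: 3.1
tcp_pos: [0.5277, -0.0577, 0.1037]
orientation: [0.001, -0.118, 0.993, -0.0]
force: [-0.0, 0.5, 0.5]
finger_gap: 0.0
finger_force: 0.0
3.1 [ 0.5277 -0.0577  0.1037] [[-0.972, -0.235, 0.001], [-0.235, 0.972, 0.0], [-0.001, -0.0, -1.0]] 1.3159213326821562e-05 [-0.02272576  0.4742691   0.48346846] delta [ 0.002  -0.006   0.0437]
[310.2 245.6] [  37   36 1307] [ 0.5272 -0.0641  0.05  ]
[479.  243.5] [ 25  24 471] [0.5022 0.0335 0.05  ]
[100.6 302.6] [  45   61 1240] [ 0.5951 -0.1831  0.05  ]
[179.5 305.6] [ 22  18 368] [ 0.5855 -0.1347  0.05  ]
[484.6 323.1] [ 21  19 310] [0.5519 0.0561 0.05  ]
[467.2 375.2] [ 42  33 904] [0.5917 0.0591 0.05  ]
[104.  384.2] [ 65  52 831] [ 0.6564 -0.1766  0.05  ]
[ 67.7 422.3] [  71   53 2466] [ 0.6947 -0.1989  0.05  ]
cam [ 0.44993361 -0.07752793  0.2772238 ]
```

View pics/w1.png

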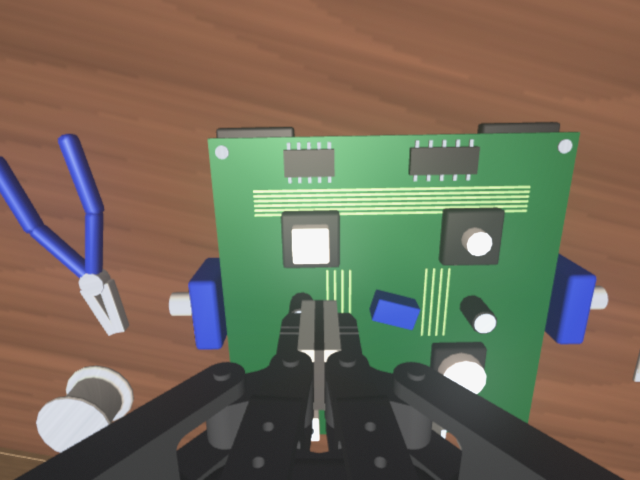

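The wrist view confirms the square cap at (0.5272,-0.0641), pixel (310,246). The shut fingertips are slim and well clear of the capacitor at (300,303).

To row units: 0.022 m is 0.352, -0.006 m is -0.096.

```bash
echo '[{"d": [0.032, -0.096, 0], "aperture": 0}, {"d": [0, 0, 0.352], "aperture": 0}, {"d": [0, 0, 0.352], "aperture": 0}, {"aperture": 0}, {"aperture": 0}, {"aperture": 0}]' | python3 steer.py
python3 -c "
from m import *
go([.5272,-.064,.046])"
```

```text
t: 3.9
tcp_pos: [0.527, -0.0647, 0.0593]
orientation: [0.001, -0.118, 0.993, -0.0]
force: [0.6, -1.1, 0.9]
finger_gap: -0.0002
finger_force: 0.0
3.9 [ 0.527  -0.0647  0.0593] [[-0.972, -0.235, 0.002], [-0.235, 0.972, -0.0], [-0.002, -0.001, -1.0]] -0.00017046825264459286 [ 0.63552375 -1.06682176  0.89995049] delta [-0.0003  0.0007  0.0133]
```

To row units: 0.005 m is 0.08, 0.004 m is 0.064.

```bash
echo '[{"d": [0, 0, 0.08], "aperture": 0}, {"d": [0, 0, 0.064], "aperture": 0}, {"d": [0, 0, 0.016], "aperture": 0}, {"d": [0, 0, 0.016], "aperture": 0}, {"aperture": 0}, {"aperture": 0}]' | python3 steer.py
echo '[{"d": [0, 0, 0.016], "aperture": 0}, {"aperture": 0}, {"aperture": 0}]' | python3 steer.py
```

```text
t: 4.65
tcp_pos: [0.5263, -0.0646, 0.0473]
orientation: [0.0, -0.118, 0.993, -0.0]
force: [-0.8, -0.7, -0.3]
finger_gap: -0.0002
finger_force: 0.0
t: 5.03
tcp_pos: [0.5263, -0.0646, 0.0462]
orientation: [0.0, -0.118, 0.993, -0.0]
force: [-1.0, -0.6, -0.1]
finger_gap: 0.0
finger_force: 0.0
```

To row units: 0.001 m is 0.016.

```bash
echo '[{"d": [0, 0, 0.016], "aperture": 0}, {"aperture": 0}, {"aperture": 0}]' | python3 steer.py|grep -E "pos|force:"
echo '[{"d": [0, 0, 0.016], "aperture": 0}, {"aperture": 0}, {"aperture": 0}]' | python3 steer.py|grep -E "pos|force:"
python3 - <<'E'
from m import *
go([.5272,-.064,.046]);im=bot.camera("wrist");cv2.imwrite("pics/w2.png",im[:,:,::-1])
E
```

```text
tcp_pos: [0.5263, -0.0645, 0.0452]
force: [-0.0, -1.1, -0.2]
finger_force: 0.0
tcp_pos: [0.5263, -0.0646, 0.0442]
force: [1.1, 0.0, 0.6]
finger_force: 0.0
5.775 [ 0.5263 -0.0646  0.0442] [[-0.972, -0.235, -0.0], [-0.235, 0.972, 0.0], [0.0, 0.0, -1.0]] -8.361979339993229e-05 [1.07273759 0.01004212 0.55124545] delta [-0.001   0.0004 -0.0018]
```

View pics/w2.png

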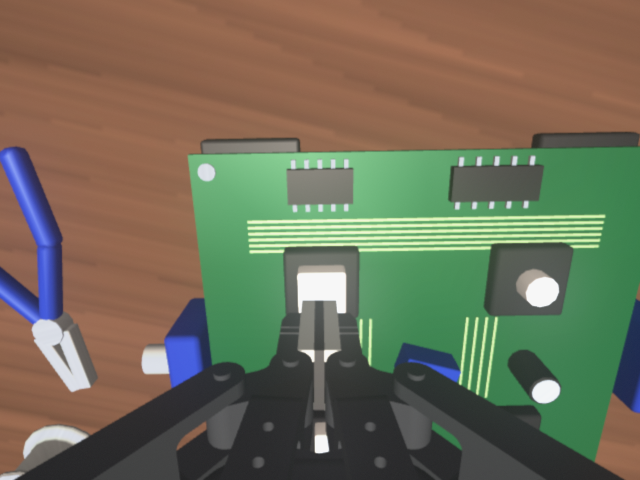

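The fingertips at (320,302) are over the cap at (322,290), and no contact force shows yet. I'll go on in 1 mm steps.

```bash
for i in 1; do echo '[{"d": [0, 0, 0.016], "aperture": 0}, {"aperture": 0}]' | python3 steer.py|grep -E "pos|^force:"
echo '[{"d": [0, 0, 0.016], "aperture": 0}, {"aperture": 0}]' | python3 steer.py|grep -E "pos|^force:"; done
python3 - <<'E'
from m import *
p=bot.camera_params("wrist");T=np.linalg.inv(p["world_from_camera"]);t=bot.observe()['tcp_pos']
for dz in(0,.005,.01):
    c=T@[*(t+[0,0,dz]),1];print(dz,p["fx"]*c[0]/c[2]+p["cx"],p["fy"]*c[1]/c[2]+p["cy"])
im=bot.camera("scene");cv2.imwrite("pics/s2.png",cv2.resize(im[180:300,160:320,::-1],None,fx=5,fy=5,interpolation=2))
for i in range(3):print(bot.observe()['force'])
E
```

```text
tcp_pos: [0.5262, -0.0645, 0.0431]
force: [0.8, -0.3, 0.1]
tcp_pos: [0.5262, -0.0646, 0.0421]
force: [0.7, -0.1, -0.4]
0 320.2541366495636 287.6587614082342
0.005 320.2981888156742 292.25531372761
0.01 320.3445635341933 297.094209037184
[-0.23845226  0.1644885   0.20680259]
[-0.23845226  0.1644885   0.20680259]
[-0.23845226  0.1644885   0.20680259]
```

View pics/s2.png

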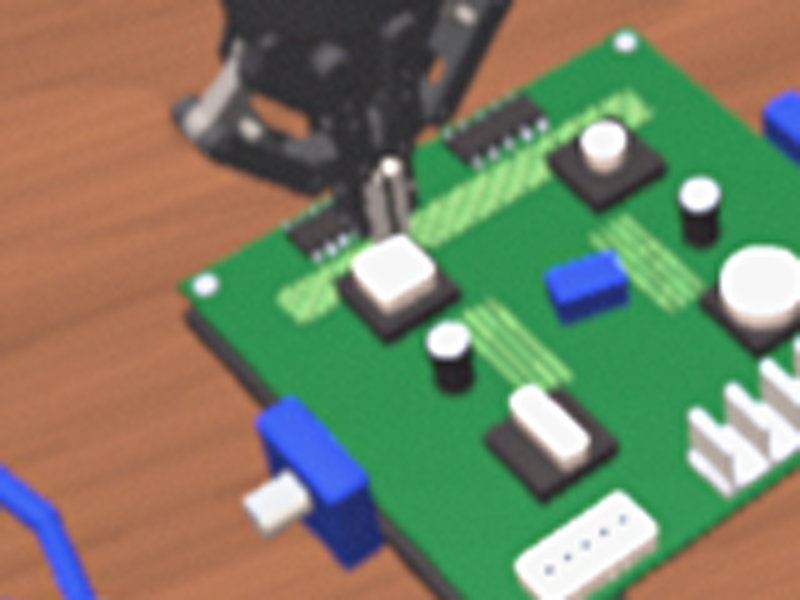

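The scene picture shows the tip at about (388,235) in the crop, with the cap unpressed, so the true tip looks higher than the TCP reading says. I'll triangulate the tip.

```bash
python3 - <<'E'
from m import *
t=bot.observe()['tcp_pos']
im=bot.camera("wrist");pw=bot.camera_params("wrist");ps=bot.camera_params("scene");pt=bot.camera_params("top")
for dz in (0,.005,.01,.015,.02):
  for p in (pw,ps):
    # candidates: corners of the tip ends, -x edge and +x edge of the pads
    out=[]
    for dx in (-.011,0,.011):
        P=t+[dx*.972,dx*.235,dz];c=np.linalg.inv(p["world_from_camera"])@[*P,1];out.append((round(p["fx"]*c[0]/c[2]+p["cx"],1),round(p["fy"]*c[1]/c[2]+p["cy"],1)))
    print(dz,out)
a=cv2.resize(im[230:350,240:400,::-1],None,fx=3,fy=3,interpolation=2)
s=cv2.resize(bot.camera("scene")[200:250,200:280,::-1],(640,400),interpolation=2)
cv2.imwrite("pics/j.png",cv2.resize(np.vstack([np.hstack([a,np.zeros((360,160,3),np.uint8)]),s]),(500,594)))
E
```

```text
0 [(np.float64(320.3), np.float64(265.9)), (np.float64(320.3), np.float64(287.6)), (np.float64(320.2), np.float64(308.6))]
0 [(np.float64(235.1), np.float64(232.2)), (np.float64(238.4), np.float64(235.6)), (np.float64(241.7), np.float64(239.0))]
0.005 [(np.float64(320.4), np.float64(270.0)), (np.float64(320.3), np.float64(292.2)), (np.float64(320.3), np.float64(313.6))]
0.005 [(np.float64(234.8), np.float64(230.4)), (np.float64(238.0), np.float64(233.8)), (np.float64(241.3), np.float64(237.2))]
0.01 [(np.float64(320.4), np.float64(274.4)), (np.float64(320.4), np.float64(297.1)), (np.float64(320.3), np.float64(318.9))]
0.01 [(np.float64(234.4), np.float64(228.7)), (np.float64(237.7), np.float64(232.1)), (np.float64(241.0), np.float64(235.5))]
0.015 [(np.float64(320.5), np.float64(278.9)), (np.float64(320.4), np.float64(302.2)), (np.float64(320.4), np.float64(324.5))]
0.015 [(np.float64(234.0), np.float64(226.9)), (np.float64(237.3), np.float64(230.3)), (np.float64(240.7), np.float64(233.7))]
0.02 [(np.float64(320.6), np.float64(283.8)), (np.float64(320.5), np.float64(307.6)), (np.float64(320.4), np.float64(330.4))]
0.02 [(np.float64(233.7), np.float64(225.1)), (np.float64(237.0), np.float64(228.5)), (np.float64(240.3), np.float64(231.9))]
```

View pics/j.png

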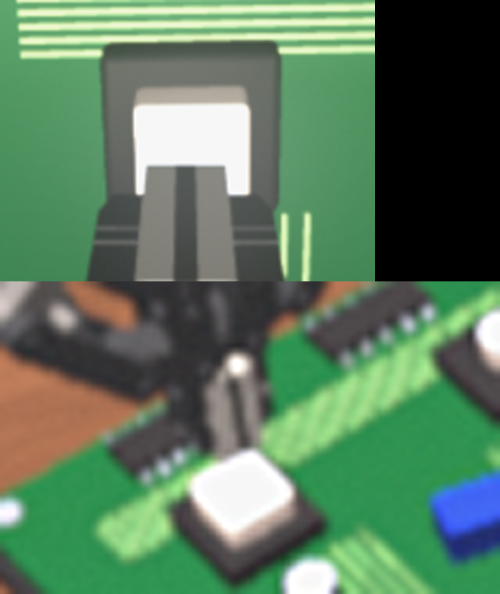

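Both views put the true tip about 25–30 mm above the reported TCP: in the wrist view the edge is at row 301, and in the scene view at (237,227). That explains the missing force. I'll descend further, watching the force every few mm.

To row units: 0.003 m is 0.048.

```bash
echo '[{"d": [0, 0, 0.048], "aperture": 0}, {"d": [0, 0, 0.048], "aperture": 0}, {"aperture": 0}, {"aperture": 0}]' | python3 steer.py|grep -E "pos|^force:"
python3 - <<'E'
from m import *
im=bot.camera("wrist")
a=cv2.resize(im[230:350,240:400,::-1],None,fx=3,fy=3,interpolation=2)
s=cv2.resize(bot.camera("scene")[200:250,200:280,::-1],(640,400),interpolation=2)
cv2.imwrite("pics/j2.png",cv2.resize(np.vstack([np.hstack([a,np.zeros((360,160,3),np.uint8)]),s]),(500,594)))
E
```

```text
tcp_pos: [0.5263, -0.0646, 0.0361]
force: [0.5, -0.0, -0.9]
```

View pics/j2.png

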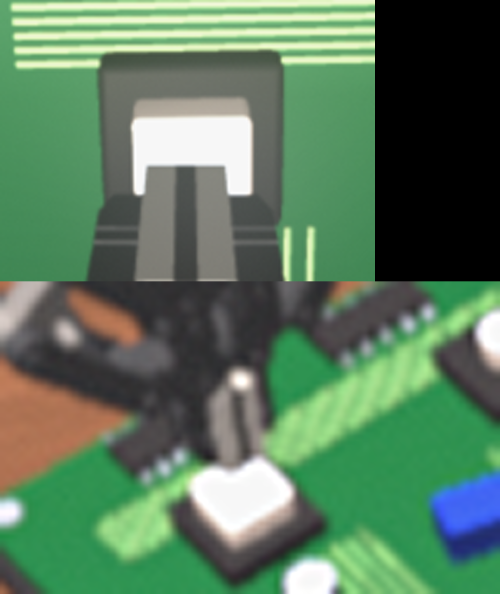

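The tip is moving down over the cap, now at crop (235,466), and the cap is still up. About 15–18 mm remains.

To row units: 0.003 m is 0.048.

```bash
echo '[{"d": [0, 0, 0.048], "aperture": 0}, {"d": [0, 0, 0.048], "aperture": 0}, {"aperture": 0}]' | python3 steer.py|grep -E "pos|^force:"
echo '[{"d": [0, 0, 0.032], "aperture": 0}, {"aperture": 0}, {"aperture": 0}]' | python3 steer.py|grep -E "pos|^force:"
echo '[{"d": [0, 0, 0.032], "aperture": 0}, {"aperture": 0}, {"aperture": 0}]' | python3 steer.py|grep -E "pos|^force:"
```

```text
tcp_pos: [0.5261, -0.0646, 0.0299]
force: [-0.8, -0.8, -0.1]
tcp_pos: [0.5263, -0.0646, 0.0282]
force: [-0.0, -0.2, 0.4]
tcp_pos: [0.5263, -0.0646, 0.0262]
force: [0.6, -0.9, 0.7]
```

To row units: 0.002 m is 0.032.

```bash
echo '[{"d": [0, 0, 0.032], "aperture": 0}, {"aperture": 0}, {"aperture": 0}]' | python3 steer.py|grep -E "pos|^force:"
echo '[{"d": [0, 0, 0.032], "aperture": 0}, {"aperture": 0}, {"aperture": 0}]' | python3 steer.py|grep -E "pos|^force:"
```

```text
tcp_pos: [0.5263, -0.0646, 0.0242]
force: [-1.0, 0.8, 0.2]
tcp_pos: [0.5263, -0.0646, 0.0222]
force: [0.3, 0.5, -0.2]
```

To row units: 0.002 m is 0.032.

```bash
echo '[{"d": [0, 0, 0.032], "aperture": 0}, {"aperture": 0}, {"aperture": 0}]' | python3 steer.py|grep -E "^t|pos|^force:"
python3 - <<'E'
from m import *
im=bot.camera("wrist")
a=cv2.resize(im[230:350,240:400,::-1],None,fx=3,fy=3,interpolation=2)
s=cv2.resize(bot.camera("scene")[200:250,200:280,::-1],(640,400),interpolation=2)
cv2.imwrite("pics/j3.png",cv2.resize(np.vstack([np.hstack([a,np.zeros((360,160,3),np.uint8)]),s]),(500,594)))
E
```

```text
t: 9.32
tcp_pos: [0.5264, -0.0646, 0.0203]
force: [0.0, 0.5, 1.0]
```

View pics/j3.png

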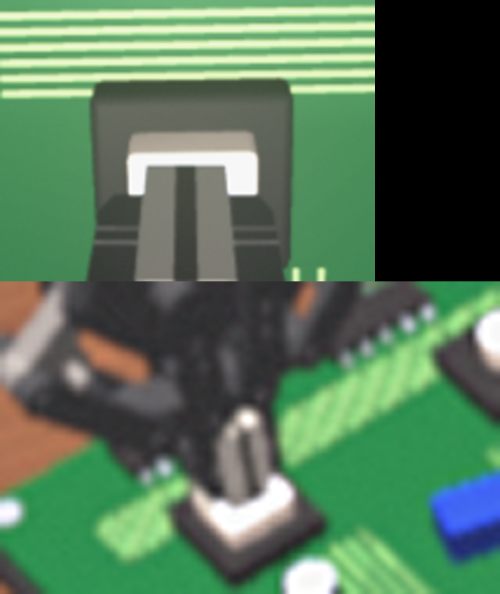

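The tips at crop (243,500) are just above the cap, which is still up. Now 1 mm steps.

To row units: 0.001 m is 0.016.

```bash
echo '[{"d": [0, 0, 0.016], "aperture": 0}, {"aperture": 0}, {"aperture": 0}]' | python3 steer.py|grep -E "^t|pos|^force:"
echo '[{"d": [0, 0, 0.016], "aperture": 0}, {"aperture": 0}, {"aperture": 0}]' | python3 steer.py|grep -E "^t|pos|^force:"
```

```text
t: 9.8
tcp_pos: [0.5264, -0.0646, 0.0193]
force: [0.1, -0.5, 2.8]
t: 10.18
tcp_pos: [0.5264, -0.0646, 0.0182]
force: [1.6, -0.3, 2.9]
```

Contact: about 2.8 N. Pressing on.

To row units: 0.001 m is 0.016.

```bash
echo '[{"d": [0, 0, 0.016], "aperture": 0}, {"aperture": 0}, {"aperture": 0}]' | python3 steer.py|grep -E "^t|pos|^force:"
echo '[{"d": [0, 0, 0.016], "aperture": 0}, {"aperture": 0}, {"aperture": 0}]' | python3 steer.py|grep -E "^t|pos|^force:"
```

```text
t: 10.55
tcp_pos: [0.5264, -0.0646, 0.0172]
force: [1.0, -0.0, 3.5]
t: 10.92
tcp_pos: [0.5264, -0.0646, 0.0162]
force: [0.9, -0.2, 4.7]
```

```bash
echo '[{"aperture": 0}, {"aperture": 0}, {"aperture": 0}, {"aperture": 0}]' | python3 steer.py|grep -E "^t|pos|^force:"
echo '[{"aperture": 0}, {"aperture": 0}, {"aperture": 0}, {"aperture": 0}, {"aperture": 0}]' | python3 steer.py|grep -E "^t|pos|^force:"
python3 - <<'E'
from m import *
im=bot.camera("wrist")
f=[]
for i in range(4): bot.camera("wrist");f.append(bot.observe()['force'][2])
print(f)
p=bot.camera_params("wrist")
a=cv2.resize(im[230:350,240:400,::-1],None,fx=3,fy=3,interpolation=2)
s=cv2.resize(bot.camera("scene")[200:250,200:280,::-1],(640,400),interpolation=2)
cv2.imwrite("pics/j4.png",cv2.resize(np.vstack([np.hstack([a,np.zeros((360,160,3),np.uint8)]),s]),(500,594)))
E
```

```text
t: 11.42
tcp_pos: [0.5264, -0.0646, 0.0162]
force: [2.2, 0.6, 4.3]
t: 12.05
tcp_pos: [0.5264, -0.0646, 0.0162]
force: [2.2, -0.6, 4.4]
[np.float64(4.110207206812057), np.float64(3.9390244783800528), np.float64(3.936061517457105), np.float64(4.41663828803495)]
```

View pics/j4.png

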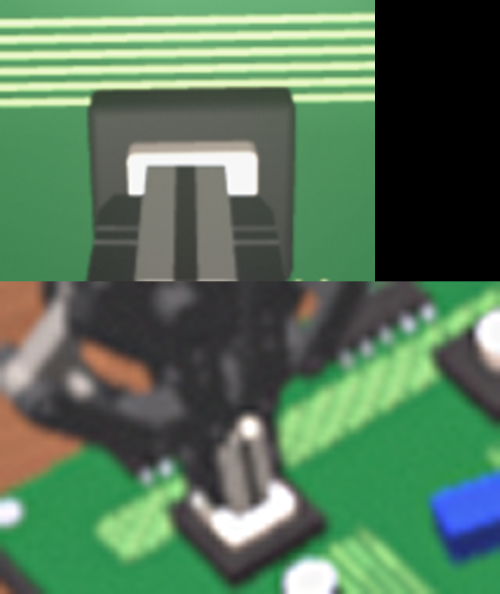

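The cap is visibly down (its side strip is thinner), and about 4.2 N means roughly 4.6 mm, held for over a second. Now lift and move to the large round button.

To row units: -0.03 m is -0.48, -0.02 m is -0.32.

```bash
echo '[{"d": [0, 0, -0.16], "aperture": 0}, {"d": [0, 0, -0.32], "aperture": 0}, {"d": [0, 0, -0.48], "aperture": 0}, {"aperture": 0}, {"aperture": 0}]' | python3 steer.py|grep -E "^t|pos|^force:"
python3 -c "
from m import *
go([.5952,.0565,.03])"
```

```text
t: 12.98
tcp_pos: [0.5254, -0.0644, 0.0759]
force: [-0.8, 0.8, -0.3]
12.975 [ 0.5254 -0.0644  0.0759] [[-0.972, -0.235, -0.001], [-0.235, 0.972, 0.0], [0.001, 0.0, -1.0]] 7.304873370816479e-05 [-0.82149335  0.84759506 -0.31744192] delta [-0.0964  0.1011  0.0458]
```

```bash
echo '[{"d": [-0.512, 0.544, 0], "aperture": 0}, {"d": [-0.512, 0.544, 0], "aperture": 0}, {"d": [-0.512, 0.528, 0], "aperture": 0}, {"aperture": 0}, {"d": [0, 0, 0.32], "aperture": 0}, {"d": [0, 0, 0.32], "aperture": 0}, {"aperture": 0}, {"aperture": 0}]' | python3 steer.py|grep -E "^t|pos|^force:"
python3 -c "
from m import *
go([.5952,.0565,.022])"
```

```text
t: 13.98
tcp_pos: [0.5956, 0.0556, 0.0363]
force: [-0.7, -0.8, 0.7]
13.975 [0.5956 0.0556 0.0363] [[-0.972, -0.234, -0.001], [-0.234, 0.972, -0.0], [0.001, -0.0, -1.0]] -0.00012267205424102912 [-0.70577095 -0.75420153  0.66947976] delta [0.0002 0.001  0.0143]
```

To row units: 0.005 m is 0.08, 0.004 m is 0.064.

```bash
echo '[{"d": [0, 0, 0.08], "aperture": 0}, {"d": [0, 0, 0.08], "aperture": 0}, {"d": [0, 0, 0.064], "aperture": 0}, {"aperture": 0}, {"aperture": 0}]' | python3 steer.py|grep -E "^t|pos|^force:"
echo '[{"d": [0, 0, 0.016], "aperture": 0}, {"d": [0, 0, 0.016], "aperture": 0}, {"aperture": 0}, {"aperture": 0}]' | python3 steer.py|grep -E "^t|pos|^force:"
echo '[{"d": [0, 0, 0.016], "aperture": 0}, {"aperture": 0}, {"aperture": 0}]' | python3 steer.py|grep -E "^t|pos|^force:"
```

```text
t: 14.6
tcp_pos: [0.5959, 0.0562, 0.0222]
force: [0.2, 0.6, 1.1]
t: 15.1
tcp_pos: [0.596, 0.0562, 0.0203]
force: [-0.4, -0.0, 1.6]
t: 15.48
tcp_pos: [0.596, 0.0562, 0.0193]
force: [0.7, 0.6, 2.2]
```

To row units: 0.001 m is 0.016.

```bash
echo '[{"d": [0, 0, 0.016], "aperture": 0}, {"d": [0, 0, 0.016], "aperture": 0}, {"aperture": 0}, {"aperture": 0}]' | python3 steer.py|grep -E "^t|pos|^force:"
echo '[{"d": [0, 0, 0.016], "aperture": 0}, {"aperture": 0}, {"aperture": 0}]' | python3 steer.py|grep -E "^t|pos|^force:"
python3 -c "
from m import *
f=[]
for i in range(5): bot.camera('top');f.append(bot.observe()['force'][2])
print(f)"
```

```text
t: 15.98
tcp_pos: [0.596, 0.0561, 0.0172]
force: [1.0, 0.0, 3.2]
t: 16.35
tcp_pos: [0.596, 0.0562, 0.0162]
force: [0.6, -0.0, 4.4]
[np.float64(4.563304825994824), np.float64(4.2712985329295945), np.float64(4.387287911658764), np.float64(3.7946400498631876), np.float64(3.1398223986901064)]
```

About 4.1 N means roughly 4.4 mm down. Let it up and retreat.

To row units: -0.05 m is -0.8, -0.04 m is -0.64.

```bash
echo '[{"d": [0, 0, -0.16], "aperture": 0}, {"d": [0, 0, -0.32], "aperture": 0}, {"d": [0, 0, -0.64], "aperture": 0}, {"d": [0, 0, -0.8], "aperture": 0}, {"d": [0, 0, -0.8], "aperture": 0}, {"aperture": 0}, {"aperture": 0}, {"aperture": 0}, {"aperture": 0}]' | python3 steer.py
python3 - <<'E'
from m import *
im=bot.camera("scene");p=bot.camera_params("scene");blobs(im,p,(200,190,355,300),.05,190,30)
a=cv2.imread("pics/scene.png");d=np.abs(a.astype(int)-im[:,:,::-1]).max(2)>60;ys,xs=np.nonzero(d);print(d.sum())
cv2.imwrite("pics/end.png",im[:,:,::-1])
E
```

```text
t: 17.73
tcp_pos: [0.5952, 0.056, 0.185]
orientation: [-0.001, -0.118, 0.993, -0.0]
force: [-0.6, 0.4, -0.1]
finger_gap: 0.0001
finger_force: 0.0
[280.2 207.7] [ 9  8 54] [0.5016 0.0322 0.05  ]
[299.4 218.5] [ 8  6 35] [0.5443 0.0538 0.05  ]
[238. 233.] [ 17  15 151] [ 0.5269 -0.0644  0.05  ]
[312.  236.1] [ 17  15 199] [0.5952 0.0559 0.05  ]
[337.  242.5] [ 9  8 32] [0.6296 0.0904 0.05  ]
[319.3 259.9] [ 43  34 427] [0.6513 0.0432 0.05  ]
[249.3 247.4] [ 8  6 41] [ 0.5687 -0.0581  0.05  ]
[269.3 263.8] [ 16  15 120] [ 0.6197 -0.0399  0.05  ]
[214.7 279.6] [12 10 75] [ 0.6095 -0.1373  0.05  ]
[276.7 289.2] [ 28  21 316] [ 0.6754 -0.0494  0.05  ]
9114
```

View pics/end.png

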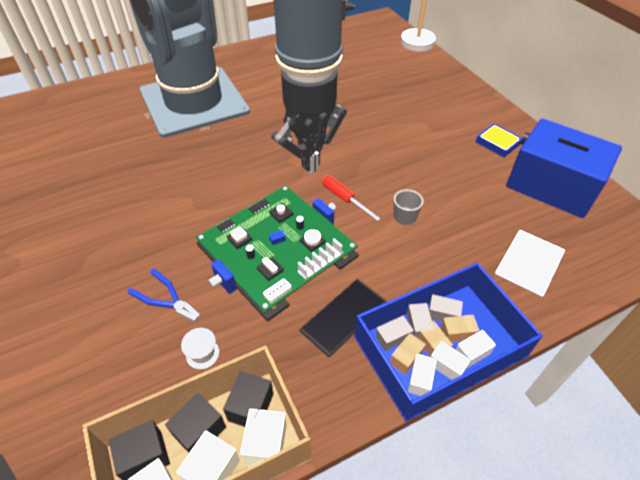

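The picture shows everything where it was, the caps up at (238,233) and (312,236), and the hand clear at (312,165).

```bash
python3 -c "
from station import bot
print(bot.hand_in())"
```

```text
the job is handed in; nothing more can be done
None
```

The job is handed in with no verdict returned: I held the square button about 4.6 mm down for over a second and let it up, then pressed the large round one about 4.4 mm and let it up (forces under 5 N); the last picture shows nothing moved and the hand clear.

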